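# Lever the battery bin's heavy flap open and hold it

### The job

Swing the safety stop's post right out from under the lever by pushing the black peg on its tail with your fingertips, then press the lever's long end down by its pad, all or nearly all the way, so that its short end lifts the heavy flap of the battery bin. Finish while still holding the lever down, with the flap standing open and still. Do not touch the flap itself, do not lift the lever out of its saddle, and leave the other things on the bench alone.

Things in the scene. Friction and masses are not known exactly. Their poses are not given: they have to be found in the camera images.
- lifter_frame: Fixed steel frame of the flap lifter. Origin: on the bench, straight below the lever's pivot pin; x runs along the lever from the press pad (-x) to the low steel bin (x = 115 to 225 mm, 180 mm wide, rim 71 mm high), y to the left of that, z up. Foot plate 6 mm thick, 90 mm wide, x = -255 to 210 mm, out to y = 120 mm under the stop. Rubber bump stop under the pad, top 15 mm up.
- lever: Loose steel lever bar, 305 x 26 x 10 mm, its cross pin resting in the frame's saddle. Origin: on the pin's axis, 85 mm up. Its frame is parallel to lifter_frame's at the start, when the bar slopes 20 degrees: long end (-x) up, upturned short end, 100 mm beyond the pin, just under the flap. Pressing the long end turns it about y by up to 0.64 rad.
- lever_pad (a point): Centre of the top face of the black rubber press pad (55 mm along the lever, 50 mm across, 10 mm thick) on the lever's long end, 222 mm from the pin; about 167 mm above the bench at rest, about 30 mm when fully down on the bump stop. With the safety stop out of the way about 5 to 9 N pushes it down.
- flap_edge (a point): Top middle of the free front edge of the heavy flap (about 1.9 kg, 170 x 190 x 8 mm, two raised ribs) that covers the bin; 80 mm above the bench while shut, about 150 mm with the lever's long end fully down. The flap is hinged along the bin's rear edge, 228 mm ahead of the pin, 77 mm up; its front edge overhangs the bin by 57 mm. It falls shut when the lever is let go.
- stop (a joint): Angle of the swinging safety stop about its upright pivot (rad, growing counter-clockwise seen from above). Near 0 (-0.3 to 0.3) its post stands under the lever's long arm and blocks it; from 0.85 on the post is clear of the lever; the end of its travel is 1.3. Light friction (about 1 to 2 N at the peg), stays where it is left.
- stop_peg (a point): Top centre of the black peg on the tail of the safety stop: peg 16 mm in diameter, top 76 mm above the bench, standing free from 33 mm up, 70 mm from the stop's pivot on the side away from the lever. The stop swings out as the peg is pushed towards the frame's -x (the press pad's end).
- stop_pivot (a point): Top of the safety stop's pivot, 40 mm above the bench, at x = -120, y = 80 mm in the lifter frame. The stop's bar is 16 mm wide, its top 33 mm above the bench.
- stop_post (a point): Top of the safety stop's steel post (18 mm in diameter, 102 mm high), 80 mm from the pivot, opposite the peg.
- screw_tub: Bystander: clear round tub of screws, 61 mm across, 45 mm tall. Origin: centre of its underside. Loose; to be left alone.
- solder_reel: Bystander: solder reel lying flat, 62 mm across, 34 mm tall. Origin: centre of its underside. Loose; to be left alone.
- motor: Bystander: small brushless motor with three wires, 29 x 70 mm, 32 mm tall. Origin: centre of its underside. Loose; to be left alone.
- pliers: Bystander: pliers lying flat, 47 x 160 mm, 13 mm tall. Origin: centre of its underside. Loose; to be left alone.
- marker: Bystander: marker pen lying flat, 17 x 132 mm, 19 mm tall. Origin: centre of its underside. Loose; to be left alone.
- lever_seat (a point): Where the pin's axis lies while the lever is seated: 85 mm above the frame's origin, in open-topped slots of two upright cheeks (44 mm long, outer faces at y = +-26 mm, 102 mm high).

How it is judged (in metres and radians):
On the way, in this order (a step that is already met when the one before it is completed fails the run):
1. the safety stop is swung out from under the lever while the flap is still shut (value of joint stop above 0.85 rad and height (world z) of flap_edge below 0.09 m), for 0.1 s.
2. the flap is raised by the lever (height (world z) of flap_edge above 0.138 m and contact force between the fingers and lever above 0.5 N), for 0.2 s.
At the end, for the whole second after the job is handed in: The fingers press on the lever (over 0.5 N), the lever carries the flap (over 1 N) with its front edge 138 to 180 mm above the bench and still (under 0.15 rad/s), the lever's pin is within 6 mm of its seat and the safety stop is at 0.85 rad or more (all of step 2 and height (world z) of flap_edge below 0.18 m and contact force between lever and flap above 1 N and value of joint stop above 0.85 rad and angular speed of flap below 0.15 rad/s and distance between lever and lever_seat below 0.006 m); the arm keeps its last pose, push and grip.
It fails at once if the robot touches the flap (contact force between any of the fingers, the arm and flap above 0.5 N).
It fails at once if the lever is lifted or pulled out of its saddle (distance between lever and lever_seat above 0.012 m).
It fails at once if a bystander is disturbed (moved over 25 mm) (distance of any of screw_tub, solder_reel, motor, pliers, marker from where it was at the start of the episode above 0.025 m).
It also fails if it takes over 53 s, if anything falls off the work surface, if the arm or the gripper's body presses on something with over 40 N, if the wrist force passes 120 N, or if a joint passes its speed limit or range.

### The arm

A 6-joint arm with a two-finger parallel gripper is mounted at the origin on a cart in front of the work surface, level with it; the furniture and walls round the work are solid. World frame = base frame: x ahead of the robot, y to its left, z up, the work surface at z = 0. Lengths are in mm, angles in rad, forces in N, time in s.
With the tool pointing down it reaches from about 350 to 875 mm from the base axis. Payload 4.2 kg.
Tool frame: the origin (TCP) lies midway between the tips of the shut fingers; the grasp point (between the pads) lies 19 mm behind it; z points along the fingers, y is the line along which they close (so a half turn about z gives the same grasp; the last joint's range is limited). The gripper opens to 85 mm and grips with 20 to 120 N. Pads are 22 mm wide; open, the fingers measure 114 mm over their backs; the gripper's body (76 mm by 85 mm) begins 54 mm behind the grasp point. The pads swing forward as they close: fully open they stand 13 mm farther back than shut.
Start: joints at [0.259, 0.385, 0.008, 0, -1.194, -0.259], TCP at [624.979, 0.025, 194.212] pointing down, gripper open.
Joint ranges: [-3.14, 3.14], [-1.21, 2.06], [-1.07, 1.41], [-3.16, 2.05], [-2.99, -0.16], [-3.1, 3.1]. Speed limits (rad/s): [2.79, 2.79, 3.14, 3.14, 3.14, 3.14].

### API

Orientations are given as a unit quaternion [x, y, z, w].
In Python, from bench import arm gives the robot as it stands. The module is installed in compiled form; this text tells all that it offers.
- The arm moves only by the shell command python3 -m handwheel 'ROWS' [OPENING]. ROWS is JSON, a list of rows, each an object of numbers: "x", "y", "z": the shift along the world's x, y, z each as a share of 20 cm, from -1 to 1; "ax", "ay", "az": the turn, a rotation vector about the world's x, y, z each as a share of 90 degrees, from -1 to 1. In form: [{"x": .., "y": .., "z": .., "ax": .., "ay": .., "az": ..}, ...]. A call has exactly 8 rows; each row shifts and turns the commanded pose from where the row before left it; what a row does not reach is not made up. A row lasts 1/10 s, in which the tool goes at most 50 mm and 8.59 degrees, less where a joint would pass 70% of its speed; a pose out of reach is approached as far as the arm can. A call with a number of a shift or a turn outside -1 to 1 is refused whole. A call with a gripper value outside its range is refused whole. OPENING is the opening, from -1 (shut) to 1 (fully open), set as the call begins (- or left out, the last holds). The fingers move at their own pace and stop on an object; the grip force is fixed at half the most. Time passes only in rows, so rows that do not move let the fingers close, or fill a call up. It gives the time, the measured TCP pose, the force, the opening and the grip force at its end, in the units of the state.
- arm.read_state(): the state, without advancing time (a new reading comes with each control period).
- arm.get_image(name): name is "scene" or "side" or "wrist"; returns the picture (420x560x3 uint8, red, green, blue); there is no depth.
- arm.camera_params(name): a dict with "K" (3x3 intrinsics, pixels), "position" and "orientation" of the camera in the world. Camera axes: x right, y down, z forward; pixel columns grow to the right and rows downward; lengths in mm; the calibration is good to about 2 mm. A picture is of the moment at which its call begins: read the wrist's pose just before it. camera_params takes no time and is no camera call; for the wrist camera it gives the pose at the moment of the call.
- arm.job_done(): hands the job in; it is judged then, once.
The state is a dict: "clock": time; "joints": joint angles; "joint_vel": joint speeds; "joint_efforts": joint torques, N m; "position": TCP position; "ee_rot": TCP orientation; "contact_force": force on the tool from outside, world axes, zero at the start; "wrist_torque": the same for the moment, N m; "gripper_width": finger opening in mm; "grasp_force": force on a finger pad.
Only numpy, scipy, OpenCV 4.12 (cv2) and the standard library are available. Lean on these libraries where they do the work, as an engineer would, in place of code of your own. Each camera call takes 0.05 s, during which the arm holds its last target. There are 200 camera calls.

## Working session

There is one attempt and no reset: what is moved stays moved. The work goes in short steps, Python scripts to look and compute and a shell command to move; the robot and the scene stay as the last step left them, time stands still between calls to the robot, and variables do not carry over. Pictures are saved under pics/ and viewed, at most 10 in all, crops included, and the job is handed in when it is done.

```bash
mkdir -p pics; python3 - <<'E'
from bench import arm
import cv2
for n in("scene","side"):
    cv2.imwrite(f"pics/{n}0.png",arm.get_image(n)[:,:,::-1])
    p=arm.camera_params(n);print(n,p)
s=arm.read_state();print(s["clock"],s["position"],s["ee_rot"])
E
```

```text
scene {'K': array([[532.00031154,   0.        , 291.87991474],
       [  0.        , 532.00031154, 197.32814559],
       [  0.        ,   0.        ,   1.        ]]), 'position': array([1264.93432877,  627.06346455, 1030.1092718 ]), 'orientation': array([ 0.36521061,  0.84432266, -0.36114623, -0.15268879])}
side {'K': array([[434.39976453,   0.        , 275.12157091],
       [  0.        , 434.39976453, 207.00163485],
       [  0.        ,   0.        ,   1.        ]]), 'position': array([440.63290417, 712.24764775, 759.96334372]), 'orientation': array([-0.06530485,  0.9053008 , -0.41790559,  0.0389956 ])}
0.1 [6.24417673e+02 9.01289368e-03 1.93237035e+02] [-7.07049602e-01  7.07163287e-01  6.45447843e-04 -7.27506456e-04]
```

View pics/scene0.png

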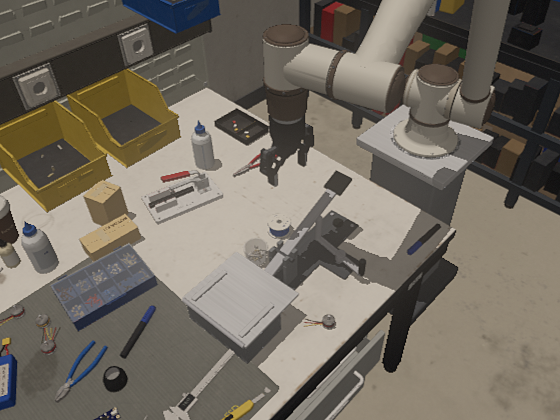

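View pics/side0.png

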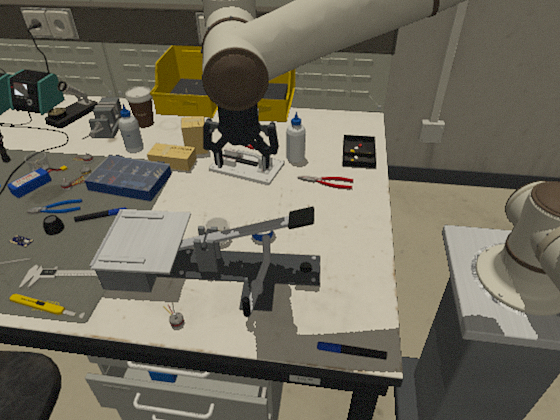

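The pad is at about scene (338,181) and side (300,217). The flap is at scene (240,295), and the stop with its peg is near scene (360,265) and side (247,303). I'll enlarge both.

```bash
python3 - <<'E'
import cv2,numpy as np
a=cv2.imread("pics/scene0.png")[160:310,230:390];b=cv2.imread("pics/side0.png")[190:325,180:330]
f=lambda i:cv2.resize(i,None,fx=5,fy=5,interpolation=cv2.INTER_CUBIC)[:600,:800]
cv2.imwrite("pics/a.png",cv2.resize(a,(640,600),interpolation=cv2.INTER_CUBIC)) # x4
cv2.imwrite("pics/b.png",cv2.resize(b,(600,540),interpolation=cv2.INTER_CUBIC)) # x4
E
```

```text
(no output)
```

View pics/a.png

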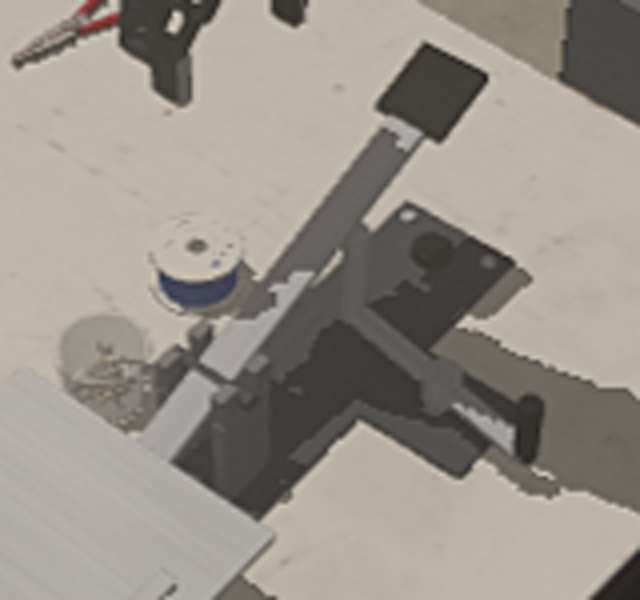

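View pics/b.png

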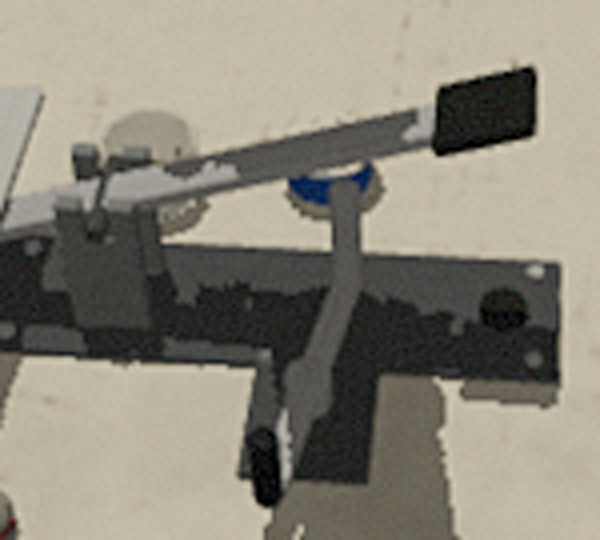

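```bash
cat >h.py <<'E'
import numpy as np
from bench import arm
from scipy.spatial.transform import Rotation as R
from scipy.optimize import least_squares
C={n:arm.camera_params(n) for n in("scene","side")}
off={"scene":(230,160),"side":(180,190)}
def proj(n,P):
    c=C[n];q=R.from_quat(c["orientation"]).inv().apply(np.asarray(P,float)-c["position"]);u=c["K"]@q;return u[:2]/u[2]
def px(n,u): return np.array(u)/4+off[n]
E
python3 - <<'E'
from h import *
obs=[("scene",(432,91),(-206.5,0,167)),("side",(487,110),(-206.5,0,167)),
("scene",(440,372),(-120,80,40)),("side",(308,375),(-120,80,40)),
("scene",(405,203),(-255,-45,6)),("scene",(525,268),(-255,45,6)),("side",(560,263),(-255,-45,6)),("side",(558,382),(-255,45,6)),
("scene",(532,402),"peg"),("side",(262,435),"peg")]
def lf(p,l):
    if isinstance(l,str): l=(-120-70*np.sin(p[3]),80+70*np.cos(p[3]),76)
    c,s=np.cos(p[2]),np.sin(p[2]);return np.array([p[0]+c*l[0]-s*l[1],p[1]+s*l[0]+c*l[1],l[2]])
def f(p): return np.concatenate([proj(n,lf(p,l))-px(n,u) for n,u,l in obs])
best=min((least_squares(f,[600,100,y,0],loss="soft_l1") for y in np.arange(-3,3.2,1)),key=lambda r:r.cost)
p=best.x;print(p,np.round(f(p).reshape(-1,2),1).tolist())
for nm,l in dict(pad=(-206.5,0,167),paddown=(-213,0,30),peg="peg",pivot=(-120,80,40),origin=(0,0,0),flap=(57,0,80)).items():print(nm,lf(p,l).round(1))
for a in(0,.3,.6,.9,1.1,1.3):print(a,lf([*p[:3],a],"peg").round(1))
E
```

```text
[ 7.05331455e+02  6.00554922e+01  5.48977576e-02 -3.78466339e+01] [[-0.4, -1.3], [-1.4, -0.5], [-0.0, -0.0], [-0.8, 1.1], [0.6, -1.6], [-2.2, -2.4], [0.5, 0.7], [0.3, 0.9], [-0.6, -0.2], [0.0, 1.6]]
pad [499.1  48.7 167. ]
paddown [492.7  48.4  30. ]
peg [587.6 203.1  76. ]
pivot [581.1 133.4  40. ]
origin [705.3  60.1   0. ]
flap [762.2  63.2  80. ]
0 [577.3 203.2  76. ]
0.3 [556.8 199.   76. ]
0.6 [538.5 188.9  76. ]
0.9 [524.  173.8  76. ]
1.1 [517.1 161.6  76. ]
1.3 [512.7 148.3  76. ]
```

The fit residuals are about 1–2 px, and the stop reads about -0.15 rad. I'll shut the gripper, cross over the lever, and come down on the +x side of the peg.

```bash
python3 -m handwheel '[{"y":0.17},{"y":0.17},{"y":0.17},{"y":0.17},{"y":0.17},{"y":0.17},{},{}]' -1 && python3 -m handwheel '[{"z":-0.15},{"z":-0.15},{"z":-0.15},{"z":-0.15},{"z":-0.12},{},{},{}]' && python3 - <<'E'
from h import *
import cv2
a=arm.get_image("side")[170:350,170:370,::-1]
cv2.imwrite("pics/c.png",cv2.resize(a,None,fx=3,fy=3))
E
```

```text
invalid input at $[0]: expected keys x, y, z, ax, ay, az
```

```bash
python3 -m handwheel '[{"x":0,"y":0.17,"z":0,"ax":0,"ay":0,"az":0},{"x":0,"y":0.17,"z":0,"ax":0,"ay":0,"az":0},{"x":0,"y":0.17,"z":0,"ax":0,"ay":0,"az":0},{"x":0,"y":0.17,"z":0,"ax":0,"ay":0,"az":0},{"x":0,"y":0.17,"z":0,"ax":0,"ay":0,"az":0},{"x":0,"y":0.17,"z":0,"ax":0,"ay":0,"az":0},{"x":0,"y":0,"z":0,"ax":0,"ay":0,"az":0},{"x":0,"y":0,"z":0,"ax":0,"ay":0,"az":0}]' -1 && python3 -m handwheel '[{"x":0,"y":0,"z":-0.15,"ax":0,"ay":0,"az":0},{"x":0,"y":0,"z":-0.15,"ax":0,"ay":0,"az":0},{"x":0,"y":0,"z":-0.15,"ax":0,"ay":0,"az":0},{"x":0,"y":0,"z":-0.15,"ax":0,"ay":0,"az":0},{"x":0,"y":0,"z":-0.12,"ax":0,"ay":0,"az":0},{"x":0,"y":0,"z":0,"ax":0,"ay":0,"az":0},{"x":0,"y":0,"z":0,"ax":0,"ay":0,"az":0},{"x":0,"y":0,"z":0,"ax":0,"ay":0,"az":0}]' && python3 - <<'E'
from h import *
import cv2
a=arm.get_image("side")[170:350,170:370,::-1]
cv2.imwrite("pics/c.png",cv2.resize(a,None,fx=3,fy=3))
E
```

```text
clock: 0.9
position: [624.5, 204.5, 193.4]
ee_rot: [0.708, -0.707, -0.0, 0.001]
contact_force: [0.6, -0.5, 0.2]
gripper_width: -0.2
grasp_force: 0.0
clock: 1.7
position: [626.3, 204.0, 52.2]
ee_rot: [-0.707, 0.707, -0.001, 0.002]
contact_force: [-1.0, -1.0, 0.2]
gripper_width: 0.3
grasp_force: 0.0
```

View pics/c.png

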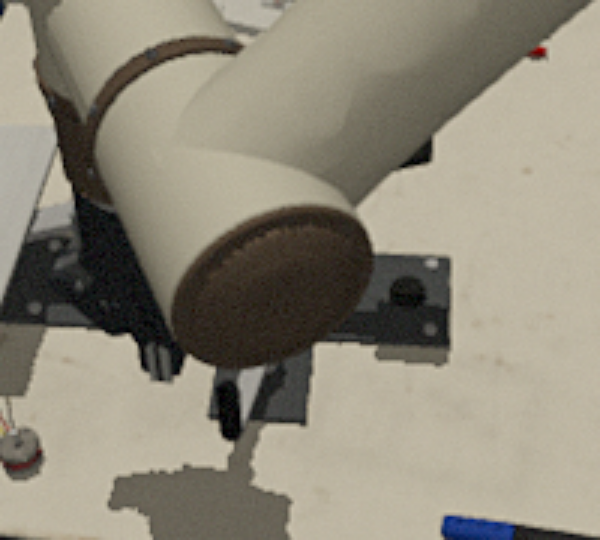

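```bash
python3 - <<'E'
from h import *
print(proj("side",(626.3,204,52.2)), proj("side",(587.6,203.1,76)))
y=.055;piv=np.array([581.1,133.4])
for a in np.arange(-.15,1.3,.15):
    peg=piv+70*np.array([-np.sin(a+y),np.cos(a+y)]);print(round(a,2),(peg+22*np.array([np.cos(a+y),np.sin(a+y)])).round(1))
E
```

```text
[227.07659069 306.01808737] [245.52266962 300.39306077]
-0.15 [609.6 201. ]
0.0 [599.2 204.5]
0.15 [588.4 206.4]
0.3 [577.4 206.7]
0.45 [566.5 205.3]
0.6 [555.9 202.3]
0.75 [545.9 197.8]
0.9 [536.7 191.8]
1.05 [528.4 184.5]
1.2 [521.4 176.1]
```

```bash
python3 - <<'E'
from h import *
import cv2
print(arm.read_state()["position"],proj("scene",(626.3,204,52.2)))
a=arm.get_image("side")[260:330,190:270,::-1];b=arm.get_image("scene")[220:290,310:390,::-1]
cv2.imwrite("pics/d.png",np.hstack([cv2.resize(i,None,fx=5,fy=5) for i in(a,b)]))
E
```

```text
[626.27706786 204.20739457  52.32845379] [351.45474978 276.68932105]
```

View pics/d.png

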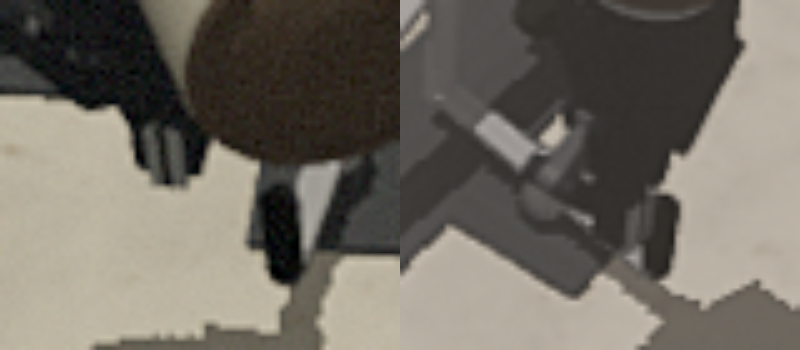

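```bash
python3 - <<'E'
from h import *
for sc in((352,268),(350,268),(354,267),(352,272)):
    r=least_squares(lambda P:np.r_[proj("side",P)-(224.4,297),proj("scene",P)-sc],[626,204,52.]);print(sc,r.x.round(1),r.fun.round(1))
s=arm.read_state();print(s["joints"],s["gripper_width"])
E
```

```text
(352, 268) [628.  205.   83.7] [ 0.3 -0.6  0.3  0.7]
(350, 268) [629.1 201.1  79.7] [ 0.4 -1.   0.5  1.2]
(354, 267) [626.5 209.1  89.2] [ 0.3 -0.7  0.4  0.8]
(352, 272) [630.  204.7  77.8] [-0.4  1.  -0.5 -1.2]
[ 5.60841101e-01  5.59551693e-01 -8.25637637e-02  1.96036133e-04
 -9.25679669e-01 -5.61019249e-01] 0.3595189330788402
```

The fingertips appear about 25 mm higher in the pictures than the TCP reading says, though x and y agree. I'll go 20 mm lower, which is safe either way, then start the arc push.

```bash
python3 -m handwheel '[{"x":0,"y":0,"z":-0.05,"ax":0,"ay":0,"az":0},{"x":0,"y":0,"z":-0.05,"ax":0,"ay":0,"az":0},{"x":-0.06,"y":0,"z":0,"ax":0,"ay":0,"az":0},{"x":-0.06,"y":0,"z":0,"ax":0,"ay":0,"az":0},{"x":-0.05,"y":0,"z":0,"ax":0,"ay":0,"az":0},{"x":-0.05,"y":0,"z":0,"ax":0,"ay":0,"az":0},{"x":-0.05,"y":0,"z":0,"ax":0,"ay":0,"az":0},{"x":0,"y":0,"z":0,"ax":0,"ay":0,"az":0}]' ; python3 - <<'E'
from h import *
import cv2
a=arm.get_image("side")[220:330,170:270,::-1];b=arm.get_image("scene")[190:300,290:390,::-1]
cv2.imwrite("pics/e.png",np.hstack([cv2.resize(i,None,fx=4,fy=4) for i in(a,b)]))
E
```

```text
clock: 2.65
position: [569.4, 203.9, 30.2]
ee_rot: [0.707, -0.707, -0.0, 0.001]
contact_force: [0.4, -0.1, 0.1]
gripper_width: -0.1
grasp_force: 0.0
```

View pics/e.png

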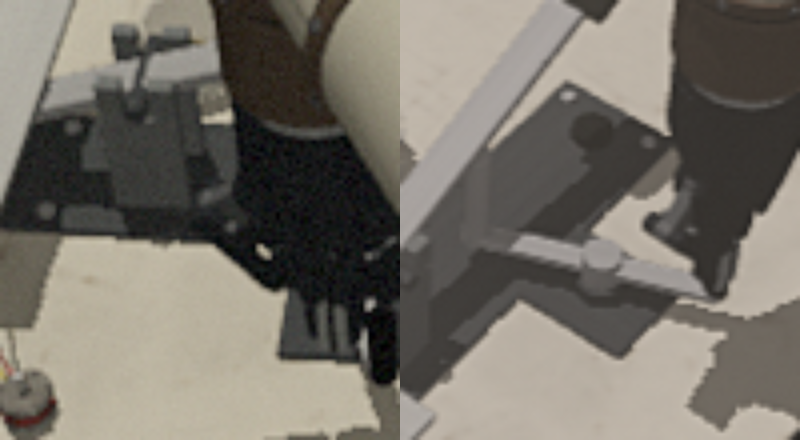

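The picture shows the stop turning with the fingertips on the peg. I'll continue along the arc.

```bash
python3 -m handwheel '[{"x":-0.055,"y":-0.005,"z":0,"ax":0,"ay":0,"az":0},{"x":-0.05,"y":-0.015,"z":0,"ax":0,"ay":0,"az":0},{"x":-0.05,"y":-0.025,"z":0,"ax":0,"ay":0,"az":0},{"x":-0.045,"y":-0.03,"z":0,"ax":0,"ay":0,"az":0},{"x":-0.04,"y":-0.04,"z":0,"ax":0,"ay":0,"az":0},{"x":-0.015,"y":-0.025,"z":0,"ax":0,"ay":0,"az":0},{"x":0,"y":0,"z":0,"ax":0,"ay":0,"az":0},{"x":0,"y":0,"z":0,"ax":0,"ay":0,"az":0}]' ; python3 - <<'E'
from h import *
import cv2
a=arm.get_image("side")[190:330,170:310,::-1];b=arm.get_image("scene")[160:300,250:390,::-1]
cv2.imwrite("pics/f.png",np.hstack([cv2.resize(i,None,fx=2.8,fy=4) for i in(a,b)]))
E
```

```text
clock: 3.55
position: [519.8, 175.5, 30.2]
ee_rot: [-0.707, 0.707, 0.0, -0.0]
contact_force: [1.2, 0.4, -1.2]
gripper_width: -0.1
grasp_force: 0.0
```

View pics/f.png

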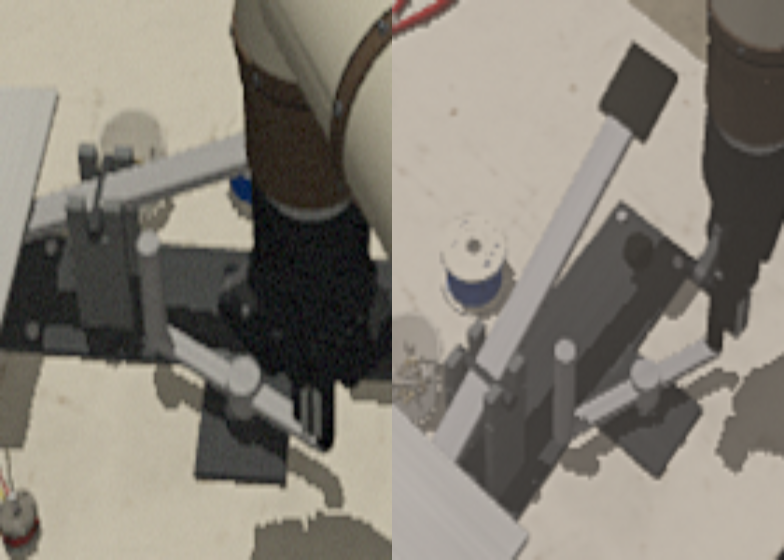

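```bash
python3 - <<'E'
from h import *
y=.055;piv=np.array([581.1,133.4])
P=lambda a:np.r_[piv+80*np.array([np.sin(a+y),-np.cos(a+y)]),102]
r=least_squares(lambda a:np.r_[proj("side",P(a[0]))-(222.9,251.3),proj("scene",P(a[0]))-(311.8,247.5)],[1.]);print(r.x,r.fun.round(1))
E
```

```text
[1.1546136] [-0.7  0.1 -0.6 -0.2]
```

The stop is at 1.15 rad, so the post is clear. Next I'll back off the peg, go up, and move over the pad.

```bash
python3 -m handwheel '[{"x":0.03,"y":0.05,"z":0,"ax":0,"ay":0,"az":0},{"x":0,"y":0,"z":0.1,"ax":0,"ay":0,"az":0},{"x":0,"y":0,"z":0.2,"ax":0,"ay":0,"az":0},{"x":0,"y":0,"z":0.2,"ax":0,"ay":0,"az":0},{"x":0,"y":0,"z":0.2,"ax":0,"ay":0,"az":0},{"x":0,"y":0,"z":0.2,"ax":0,"ay":0,"az":0},{"x":0,"y":0,"z":0.1,"ax":0,"ay":0,"az":0},{"x":0,"y":0,"z":0,"ax":0,"ay":0,"az":0}]'; python3 -m handwheel '[{"x":-0.035,"y":-0.17,"z":0,"ax":0,"ay":0,"az":0},{"x":-0.035,"y":-0.17,"z":0,"ax":0,"ay":0,"az":0},{"x":-0.035,"y":-0.17,"z":0,"ax":0,"ay":0,"az":0},{"x":-0.035,"y":-0.17,"z":0,"ax":0,"ay":0,"az":0},{"x":0,"y":0,"z":0,"ax":0,"ay":0,"az":0},{"x":0,"y":0,"z":-0.1,"ax":0,"ay":0,"az":0},{"x":0,"y":0,"z":-0.1,"ax":0,"ay":0,"az":0},{"x":0,"y":0,"z":0,"ax":0,"ay":0,"az":0}]'; python3 - <<'E'
from h import *
import cv2
a=arm.get_image("side")[130:330,170:340,::-1];b=arm.get_image("scene")[120:320,220:390,::-1]
cv2.imwrite("pics/g.png",np.hstack([cv2.resize(i,(400,470)) for i in(a,b)]))
E
```

```text
clock: 4.45
position: [528.4, 187.6, 234.4]
ee_rot: [0.707, -0.707, 0.001, -0.004]
contact_force: [-1.0, 0.4, -1.0]
gripper_width: 0.3
grasp_force: 0.0
clock: 5.25
position: [496.0, 49.9, 186.7]
ee_rot: [-0.707, 0.707, 0.002, -0.003]
contact_force: [-0.1, 0.1, -0.2]
gripper_width: -0.2
grasp_force: 0.0
```

View pics/g.png

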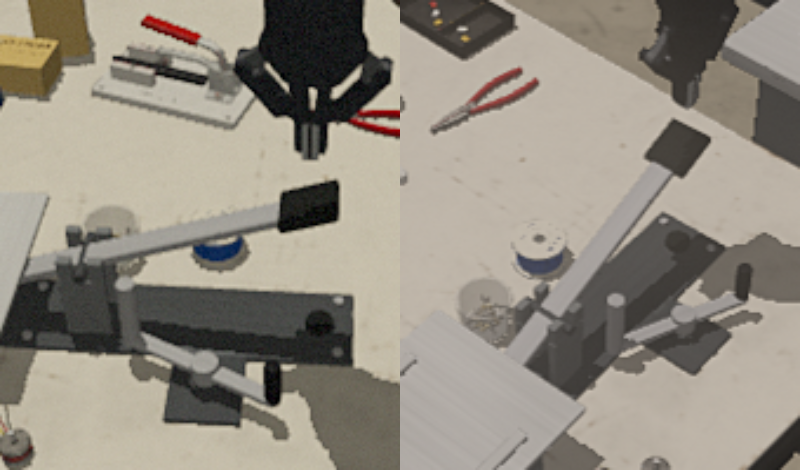

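The tips are clear above the pad and the stop is well out. I'll press down now while watching the force.

```bash
python3 -m handwheel '[{"x":0,"y":0,"z":-0.05,"ax":0,"ay":0,"az":0},{"x":0,"y":0,"z":-0.05,"ax":0,"ay":0,"az":0},{"x":0,"y":0,"z":-0.05,"ax":0,"ay":0,"az":0},{"x":0,"y":0,"z":-0.05,"ax":0,"ay":0,"az":0},{"x":-0.01,"y":0,"z":-0.05,"ax":0,"ay":0,"az":0},{"x":-0.01,"y":0,"z":-0.05,"ax":0,"ay":0,"az":0},{"x":-0.01,"y":0,"z":-0.05,"ax":0,"ay":0,"az":0},{"x":0,"y":0,"z":0,"ax":0,"ay":0,"az":0}]';python3 -m handwheel '[{"x":-0.01,"y":0,"z":-0.04,"ax":0,"ay":0,"az":0},{"x":-0.01,"y":0,"z":-0.04,"ax":0,"ay":0,"az":0},{"x":0,"y":0,"z":-0.04,"ax":0,"ay":0,"az":0},{"x":0,"y":0,"z":-0.04,"ax":0,"ay":0,"az":0},{"x":0,"y":0,"z":-0.04,"ax":0,"ay":0,"az":0},{"x":0,"y":0,"z":-0.04,"ax":0,"ay":0,"az":0},{"x":0.01,"y":0,"z":-0.04,"ax":0,"ay":0,"az":0},{"x":0,"y":0,"z":0,"ax":0,"ay":0,"az":0}]'
```

```text
clock: 6.15
position: [492.1, 49.9, 119.9]
ee_rot: [0.707, -0.707, 0.0, 0.0]
contact_force: [0.1, 0.2, 7.5]
gripper_width: 0.1
grasp_force: 2.9
clock: 6.95
position: [488.8, 49.5, 63.7]
ee_rot: [-0.707, 0.707, 0.001, -0.001]
contact_force: [-3.2, -0.8, 5.6]
gripper_width: 0.1
grasp_force: 2.5
```

```bash
python3 -m handwheel '[{"x":0.01,"y":0,"z":-0.03,"ax":0,"ay":0,"az":0},{"x":0.01,"y":0,"z":-0.03,"ax":0,"ay":0,"az":0},{"x":0.01,"y":0,"z":-0.03,"ax":0,"ay":0,"az":0},{"x":0.01,"y":0,"z":-0.03,"ax":0,"ay":0,"az":0},{"x":0,"y":0,"z":-0.02,"ax":0,"ay":0,"az":0},{"x":0,"y":0,"z":0,"ax":0,"ay":0,"az":0},{"x":0,"y":0,"z":0,"ax":0,"ay":0,"az":0},{"x":0,"y":0,"z":0,"ax":0,"ay":0,"az":0}]'; python3 - <<'E'
from h import *
import cv2
a=arm.get_image("side")[130:330,100:340,::-1];b=arm.get_image("scene")[150:350,150:390,::-1]
cv2.imwrite("pics/i.png",np.hstack([cv2.resize(i,(400,333)) for i in(a,b)]))
E
```

```text
clock: 7.75
position: [497.6, 49.9, 36.4]
ee_rot: [-0.707, 0.707, 0.0, -0.0]
contact_force: [-3.7, -0.5, 3.6]
gripper_width: -0.1
grasp_force: 2.1
```

View pics/i.png

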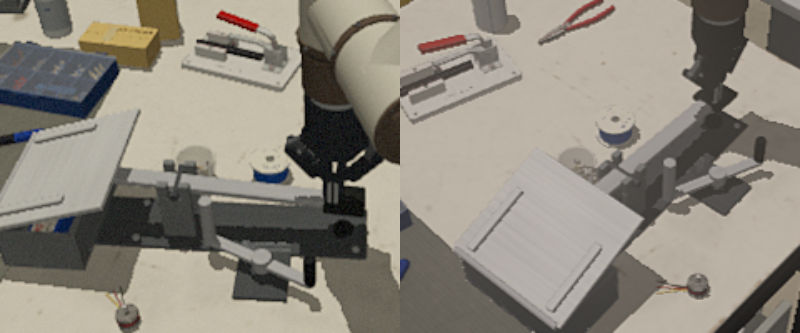

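The flap is partly open and the tips sit slightly toward the pivot side of the pad. I'll lower further to the bump stop, easing back in x.

```bash
python3 -m handwheel '[{"x":-0.01,"y":0,"z":-0.02,"ax":0,"ay":0,"az":0},{"x":-0.01,"y":0,"z":-0.02,"ax":0,"ay":0,"az":0},{"x":-0.01,"y":0,"z":-0.02,"ax":0,"ay":0,"az":0},{"x":0,"y":0,"z":-0.01,"ax":0,"ay":0,"az":0},{"x":0,"y":0,"z":0,"ax":0,"ay":0,"az":0},{"x":0,"y":0,"z":0,"ax":0,"ay":0,"az":0},{"x":0,"y":0,"z":0,"ax":0,"ay":0,"az":0},{"x":0,"y":0,"z":0,"ax":0,"ay":0,"az":0}]'; python3 -m handwheel '[{"x":0,"y":0,"z":-0.01,"ax":0,"ay":0,"az":0},{"x":0,"y":0,"z":-0.01,"ax":0,"ay":0,"az":0},{"x":0,"y":0,"z":0,"ax":0,"ay":0,"az":0},{"x":0,"y":0,"z":0,"ax":0,"ay":0,"az":0},{"x":0,"y":0,"z":0,"ax":0,"ay":0,"az":0},{"x":0,"y":0,"z":0,"ax":0,"ay":0,"az":0},{"x":0,"y":0,"z":0,"ax":0,"ay":0,"az":0},{"x":0,"y":0,"z":0,"ax":0,"ay":0,"az":0}]'
```

```text
clock: 8.65
position: [495.8, 51.4, 23.7]
ee_rot: [0.708, -0.707, 0.002, -0.004]
contact_force: [2.3, 0.7, 5.8]
gripper_width: 0.2
grasp_force: 2.4
clock: 9.45
position: [495.2, 51.2, 19.4]
ee_rot: [0.708, -0.707, 0.002, -0.003]
contact_force: [3.0, 0.3, 4.9]
gripper_width: 0.3
grasp_force: 2.4
```

```bash
python3 -m handwheel '[{"x":0,"y":0,"z":-0.015,"ax":0,"ay":0,"az":0},{"x":0,"y":0,"z":-0.015,"ax":0,"ay":0,"az":0},{"x":0,"y":0,"z":0,"ax":0,"ay":0,"az":0},{"x":0,"y":0,"z":0,"ax":0,"ay":0,"az":0},{"x":0,"y":0,"z":0,"ax":0,"ay":0,"az":0},{"x":0,"y":0,"z":0,"ax":0,"ay":0,"az":0},{"x":0,"y":0,"z":0,"ax":0,"ay":0,"az":0},{"x":0,"y":0,"z":0,"ax":0,"ay":0,"az":0}]'; python3 -m handwheel '[{"x":0,"y":0,"z":-0.01,"ax":0,"ay":0,"az":0},{"x":0,"y":0,"z":-0.01,"ax":0,"ay":0,"az":0},{"x":0,"y":0,"z":0,"ax":0,"ay":0,"az":0},{"x":0,"y":0,"z":0,"ax":0,"ay":0,"az":0},{"x":0,"y":0,"z":0,"ax":0,"ay":0,"az":0},{"x":0,"y":0,"z":0,"ax":0,"ay":0,"az":0},{"x":0,"y":0,"z":0,"ax":0,"ay":0,"az":0},{"x":0,"y":0,"z":0,"ax":0,"ay":0,"az":0}]'
```

```text
clock: 10.25
position: [492.4, 50.3, 12.4]
ee_rot: [0.707, -0.707, 0.0, -0.0]
contact_force: [1.8, 1.7, 5.2]
gripper_width: 0.1
grasp_force: 2.3
clock: 11.05
position: [491.8, 50.0, 8.2]
ee_rot: [-0.707, 0.707, 0.0, -0.0]
contact_force: [1.9, 0.4, 4.0]
gripper_width: 0.1
grasp_force: 1.8
```

```bash
python3 -m handwheel '[{"x":0,"y":0,"z":-0.01,"ax":0,"ay":0,"az":0},{"x":0,"y":0,"z":-0.01,"ax":0,"ay":0,"az":0},{"x":0,"y":0,"z":0,"ax":0,"ay":0,"az":0},{"x":0,"y":0,"z":0,"ax":0,"ay":0,"az":0},{"x":0,"y":0,"z":0,"ax":0,"ay":0,"az":0},{"x":0,"y":0,"z":0,"ax":0,"ay":0,"az":0},{"x":0,"y":0,"z":0,"ax":0,"ay":0,"az":0},{"x":0,"y":0,"z":0,"ax":0,"ay":0,"az":0}]'; python3 - <<'E'
from h import *
import cv2
cur=arm.get_image("side");cv2.imwrite("pics/j.png",cur[:,:,::-1])
o=np.array([705.3,60.1]);y=.055
def W(l):
    c,s=np.cos(y),np.sin(y);return (o[0]+c*l[0]-s*l[1],o[1]+s*l[0]+c*l[1],l[2])
# predicted flap front corners vs. edge height: hinge x=228,z=77, arm length 171
for ze in(120,138,145,150,155):
    th=np.arcsin((ze-80)/171)
    xf=228-171*np.cos(th)-3*np.sin(th)
    print(ze,[proj("side",W((xf,s*95,ze))).round(1).tolist() for s in(-1,1)])
g=cv2.cvtColor(cur,cv2.COLOR_RGB2GRAY)
# front edge position along rows
for r in range(195,262,6):
    row=g[r,140:215].astype(int);d=np.diff(cv2.GaussianBlur(g[r:r+1,140:215],(3,1),0)[0].astype(int));i=np.argsort(d)[:3];print(r,[(140+int(k),int(d[k])) for k in i])
E
```

```text
clock: 11.85
position: [491.8, 50.0, 4.2]
ee_rot: [-0.707, 0.707, 0.0, -0.0]
contact_force: [0.9, -0.0, 5.2]
gripper_width: -0.0
grasp_force: 1.7
120 [[187.5, 199.1], [164.0, 259.0]]
138 [[184.3, 193.0], [159.8, 252.7]]
145 [[182.7, 190.6], [157.9, 250.1]]
150 [[181.5, 188.8], [156.4, 248.3]]
155 [[180.2, 187.0], [154.7, 246.4]]
195 [(177, -28), (176, -14), (162, -6)]
201 [(175, -26), (174, -24), (153, -14)]
207 [(172, -31), (142, -22), (141, -17)]
213 [(170, -31), (169, -19), (203, -3)]
219 [(167, -31), (166, -14), (168, -13)]
225 [(165, -29), (166, -29), (205, -19)]
231 [(197, -50), (198, -44), (206, -40)]
237 [(205, -47), (162, -29), (160, -28)]
243 [(193, -68), (192, -49), (160, -33)]
249 [(157, -27), (158, -26), (194, -22)]
255 [(143, -22), (144, -16), (142, -10)]
261 [(147, -8), (146, -6), (161, -6)]
```

```bash
python3 - <<'E'
from h import *
import cv2
o=np.array([705.3,60.1]);y=.055
def W(l):
    c,s=np.cos(y),np.sin(y);return (o[0]+c*l[0]-s*l[1],o[1]+s*l[0]+c*l[1],l[2])
print([proj("side",W((57,s*95,80))).round(1).tolist() for s in(-1,1)])
g=cv2.imread("pics/side0.png",0)
for r in range(208,275,4):
    d=np.diff(cv2.GaussianBlur(g[r:r+1,140:200],(3,1),0)[0].astype(int));i=np.argsort(d)[:2];print(r,[(140+int(k),int(d[k])) for k in i])
g=cv2.imread("pics/j.png",0)
for c in(158,160,162,172,174,176,178,180):
    d=np.diff(g[180:265,c].astype(int));i=np.argsort(-abs(d))[:3];print(c,[(180+int(k),int(d[k])) for k in i])
E
python3 -m handwheel '[{"x":0,"y":0,"z":-0.01,"ax":0,"ay":0,"az":0},{"x":0,"y":0,"z":0,"ax":0,"ay":0,"az":0},{"x":0,"y":0,"z":0,"ax":0,"ay":0,"az":0},{"x":0,"y":0,"z":0,"ax":0,"ay":0,"az":0},{"x":0,"y":0,"z":0,"ax":0,"ay":0,"az":0},{"x":0,"y":0,"z":0,"ax":0,"ay":0,"az":0},{"x":0,"y":0,"z":0,"ax":0,"ay":0,"az":0},{"x":0,"y":0,"z":0,"ax":0,"ay":0,"az":0}]'
```

```text
[[191.6, 212.1], [169.4, 272.4]]
208 [(149, -7), (145, -4)]
212 [(144, -3), (145, -2)]
216 [(188, -22), (161, -21)]
220 [(186, -21), (187, -10)]
224 [(185, -20), (184, -11)]
228 [(197, -46), (196, -31)]
232 [(197, -52), (198, -32)]
236 [(181, -20), (180, -17)]
240 [(180, -44), (179, -32)]
244 [(178, -40), (193, -37)]
248 [(177, -45), (176, -27)]
252 [(176, -61), (175, -38)]
256 [(175, -52), (174, -49)]
260 [(173, -60), (174, -40)]
264 [(172, -55), (171, -44)]
268 [(170, -57), (171, -41)]
272 [(169, -50), (168, -30)]
158 [(196, 50), (195, 32), (191, 31)]
160 [(192, 39), (188, 31), (193, 27)]
162 [(188, 39), (233, -38), (190, 31)]
172 [(226, -69), (225, -48), (247, -38)]
174 [(226, -84), (237, 72), (247, -47)]
176 [(237, 84), (242, -68), (235, -50)]
178 [(242, -74), (237, 57), (238, 53)]
180 [(238, 80), (242, -68), (236, -50)]
clock: 12.7
position: [492.0, 50.0, 2.2]
ee_rot: [-0.707, 0.707, 0.0, -0.0]
contact_force: [1.6, 0.2, 3.4]
gripper_width: 0.0
grasp_force: 1.7
```

```bash
python3 - <<'E'
from h import *
import cv2
for k in range(2):
    g=cv2.cvtColor(arm.get_image("side"),cv2.COLOR_RGB2GRAY)
    print([140+int(np.argmin(np.diff(cv2.GaussianBlur(g[r:r+1,140:185],(3,1),0)[0].astype(int)))) for r in(195,201,207,213,219,225)],arm.read_state()["contact_force"].round(1))
print(arm.job_done())
E
```

```text
[176, 174, 172, 169, 167, 166] [1.6 1.3 3.9]
[176, 174, 172, 169, 167, 165] [0.7 0.2 4.1]
the job is handed in; nothing more can be done
None
```

I handed the job in at about 13 s with the stop swung out to about 1.15 rad and the fingers holding the lever down at about 4 N; the flap stood open and still, its front edge about 150 mm up by camera estimate (±4 mm), and no verdict was reported.

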